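# Clear the pallet slab and lay a pinwheel layer of valve-body blanks

### The arm

A 7-joint arm with a two-finger parallel gripper is mounted at the origin on the work surface. World frame = base frame: x ahead of the robot, y to its left, z up, the work surface at z = 0. Lengths are in m, angles in rad, forces in N, time in s.
With the tool pointing down it reaches from about 0.425 to 0.925 m from the base axis. Payload 6.8 kg.
Tool frame: the origin (TCP) lies between the finger pads, 19 mm behind the fingertips; this is the grasp point; z points along the fingers, y is the line along which they close (so a half turn about z gives the same grasp; the last joint's range is limited). The gripper opens to 85 mm and grips with 20 to 120 N. Pads are 22 mm wide; open, the fingers measure 114 mm over their backs; the gripper's body (76 mm by 85 mm) begins 54 mm behind the grasp point. The pads swing forward as they close: fully open they stand 13 mm farther back than shut.
Start: joints at [-1.212, 0.477, 0.022, 1.555, -0.011, 1.109, -0.083], TCP at [0.304, 0.603, 0.25] pointing down, gripper open.
Joint ranges: [-2.96, 2.96], [-0.34, 2.1], [-1.41, 1.46], [0.24, 2.44], [-1.37, 4.51], [0.17, 1.92], [-2.96, 2.96]. Speed limits (rad/s): [2.39, 2.39, 3.14, 3.14, 3.14, 3.14, 3.14].

### API

Orientations are given as a unit quaternion [w, x, y, z].
In Python, from station import bot gives the robot as it stands.
- The arm moves only by the tool send_rows, never from a script. Its arguments are lists of equal length, an entry for each row: "slide": the shift along the tool's x, y, z in mm, a list of three; "roll": the turn about the tool's z in degrees; "claw": the opening, from 0 (shut) to 1 (fully open). A call has exactly 8 rows; each row is the pose to reach, as a shift and turn from the pose commanded when the call began, along the tool's axes at that moment; what a row does not reach only later rows make up. A row lasts 1/12 s, in which the tool goes at most 41.7 mm and 7.16 degrees, less where a joint would pass 70% of its speed; a pose out of reach is approached as far as the arm can. A call with a gripper value outside its range is refused whole. The fingers move at their own pace and stop on an object; "force" is the grip in N (left out, the last holds). Time passes only in rows, so rows that repeat a pose let the fingers close, or fill a call up. It gives the time, the measured TCP pose, the force, the opening and the grip force at its end, in the units of the state.
- bot.get_obs(): the state, without advancing time (a new reading comes with each control period).
- bot.read_camera(name): name is "side" or "top"; returns the picture (400x640x3 uint8, red, green, blue); there is no depth.
- bot.camera_model(name): a dict with "camera_matrix" (3x3 intrinsics, pixels), "camera_from_world" (4x4, takes a point from world to camera coordinates). Camera axes: x right, y down, z forward; pixel columns grow to the right and rows downward; lengths in m; the calibration is good to about 2 mm. A picture is of the moment at which its call begins. camera_model takes no time and is no camera call.
- bot.hand_in(): hands the job in; it is judged then, once.
The state is a dict: "t": time; "q": joint angles; "joint_vel": joint speeds; "joint_torque": joint torques, N m; "eef_pos": TCP position; "tool_rot": TCP orientation; "contact_force": force on the tool from outside, world axes, zero at the start; "torque": the same for the moment, N m; "gripper_width": opening from 0.0 (shut) to 1.0 (fully open); "grasp_force": force on a finger pad.
Only numpy, scipy, OpenCV 4.12 (cv2) and the standard library are available. Lean on these libraries where they do the work, as an engineer would, in place of code of your own. Each camera call takes 0.05 s, during which the arm holds its last target. There are 200 camera calls.

### The job

Pick up the scraper block and, with its foot down on the black pallet slab, sweep the loose chips into the steel gutter along the slab's right side (keep fingers and blanks off the chips), then stand the scraper upright on the bench off the slab. Then complete the interlocking pinwheel layer: two blanks already lie along the curbs, so lay the other two flat, one across the near end of the corner blank and the last one along the open right side (each blank crosswise to its neighbours, its end against the next one's side, a square hole in the middle), and let go. Finally press the layer firmly but not hard, first towards the far curb and then towards the left curb, until all four blanks are tight in the corner with no gaps, and leave the other things on the bench alone.

Things in the scene. Friction and masses are not known exactly. Their poses are not given: they have to be found in the camera images.
- slab: fixed black pallet slab 190 x 190 mm, 20 mm thick (top at z = 20 mm); origin: centre of its underside, x towards far curb, y towards side (left) curb. Near and right edges are open. Along the right edge runs the gutter, a steel pan 65 mm wide (slab y -95 to -160 mm), floor 3 mm high, lips 12 mm high. When tight, the corner blank's centre is at slab (28, 55.5), the far blank's at (55.5, -27) mm.
- near_place (a point): unmarked point on the slab top, at slab (-54.5, 28) mm: where the centre of a blank laid along slab y ends when the layer is tight, its left end against the side curb, its far side against the near end of the corner blank.
- last_place (a point): as near_place, at slab (-27, -54.5) mm: centre of a blank along slab x, its far end against the near side of the far blank, its left side against the right end of the blank at near_place. The 55 x 55 mm hole left in the middle of the layer is centred at slab (0.5, 0.5) and has room for one finger.
- far_curb: fixed low steel bar on the slab along its far edge: 12 mm wide, 190 mm long, 10 mm high above the slab top; origin at the centre of its underside (slab x = 89, y = 0). Its inner face is at slab x = 83 mm. The blanks stand 45 mm above the curbs, so fingers can hold a blank above a curb.
- side_curb: the same bar (12 mm wide, 178 mm long, 10 mm high) along the slab's left edge; origin at slab x = -6, y = 89 mm. Its inner face is at slab y = 83 mm. Pressing the whole layer home towards a curb takes 20 to 30 N in all; a blank must not be rammed against a curb with over 45 N.
- corner_blank: hollow die-cast aluminium block 110 mm long (its x), 55 mm wide (its y), 55 mm high, about 0.3 kg, dark pocket and two holes marked on top (all faces flat). Origin: centre of its underside, z up; the same either way round. Lies loose on the slab, lengthwise along slab x in the corner of the curbs, 1 to 3 mm short of both; slides at 1.5 to 4 N.
- far_blank: hollow die-cast aluminium block 110 mm long (its x), 55 mm wide (its y), 55 mm high, about 0.3 kg, dark pocket and two holes marked on top (all faces flat). Origin: centre of its underside, z up; the same either way round. Lies loose on the slab along slab y, 1 to 3 mm short of the far curb, its left end up to 6 mm from home; slides likewise.
- blank_a: hollow die-cast aluminium block 110 mm long (its x), 55 mm wide (its y), 55 mm high, about 0.3 kg, dark pocket and two holes marked on top (all faces flat). Origin: centre of its underside, z up; the same either way round. Lies on the bench left of the slab, lengthwise roughly along x. blank_a and blank_b are interchangeable.
- blank_b: hollow die-cast aluminium block 110 mm long (its x), 55 mm wide (its y), 55 mm high, about 0.3 kg, dark pocket and two holes marked on top (all faces flat). Origin: centre of its underside, z up; the same either way round. As blank_a.
- scraper: grey plastic scraper block standing upright on the bench left of the slab: foot 100 mm long (its x), 26 mm thick (its y), 35 mm high; on it a black upright handle 44 mm (x) by 34 mm (y) from 34 up to 100 mm above the underside, to be gripped across its y; 0.25 kg. Origin: centre of its underside, z up. Held with the TCP 84 mm above its underside the fingers pass over the blanks.
- chip1: loose metal chip 24 mm long (its x), 11 mm wide, 9 mm high, lying on the free middle of the slab, within slab x -64 to 0 and y -66 to -26 mm (centres), any yaw; origin: centre of its underside when upright.
- chip2: loose metal chip 24 mm long (its x), 11 mm wide, 9 mm high, lying on the free middle of the slab, within slab x -64 to 0 and y -66 to -26 mm (centres), any yaw; origin: centre of its underside when upright.
- chip3: loose metal chip 24 mm long (its x), 11 mm wide, 9 mm high, lying on the free middle of the slab, within slab x -64 to 0 and y -66 to -26 mm (centres), any yaw; origin: centre of its underside when upright.
- oil_bottle: bystander: white bottle, 60 mm across, 160 mm high, on the bench beyond the work; origin at its underside.
- wrench: bystander: steel wrench 170 mm long lying beyond the slab; origin under its middle.
- parts_cup: bystander: grey bowl 80 mm across, 50 mm high, right of the slab, nearer the robot; origin at its underside.
Not all that is in view belongs to the job. Leave any blue look-alike of the far_blank alone. What is shaped like the blank_a but green is not meant.

How it is judged:
On the way, in this order (a step that is already met when the one before it is completed fails the run):
1. the scraper, held by the fingers, rests on the slab (contact force between scraper and the fingers above 1 N and contact force between scraper and slab above 0.5 N), for 0.05 s.
2. all three chips lie in the gutter (y of chip1 in the frame of slab between -0.165 and -0.097 m and height (world z) of each of chip1, chip2, chip3 below 0.022 m and x of chip1 in the frame of slab between -0.1 and 0.1 m and y of chip2 in the frame of slab between -0.165 and -0.097 m and x of chip2 in the frame of slab between -0.1 and 0.1 m and y of chip3 in the frame of slab between -0.165 and -0.097 m and x of chip3 in the frame of slab between -0.1 and 0.1 m), for 0.1 s.
3. all four blanks lie flat on the slab in the pinwheel, each within 15 mm of its place, and are let go (x of corner_blank in the frame of slab between 0.013 and 0.043 m and y of corner_blank in the frame of slab between 0.0405 and 0.0705 m and z of corner_blank in the frame of slab between 0.017 and 0.023 m and angle between the x axis of corner_blank and the x axis of slab, either way round below 0.12 rad and angle between each of corner_blank, far_blank's own z axis and vertical below 0.05 rad and x of far_blank in the frame of slab between 0.0405 and 0.0705 m and y of far_blank in the frame of slab between -0.042 and -0.012 m and z of far_blank in the frame of slab between 0.017 and 0.023 m and angle between the x axis of far_blank and the y axis of slab, either way round below 0.12 rad and ((x of blank_a in the frame of slab between -0.0695 and -0.0395 m and y of blank_a in the frame of slab between 0.013 and 0.043 m and z of blank_a in the frame of slab between 0.017 and 0.023 m and angle between the x axis of blank_a and the y axis of slab, either way round below 0.12 rad and angle between blank_a's own z axis and vertical below 0.05 rad) or (x of blank_b in the frame of slab between -0.0695 and -0.0395 m and y of blank_b in the frame of slab between 0.013 and 0.043 m and z of blank_b in the frame of slab between 0.017 and 0.023 m and angle between the x axis of blank_b and the y axis of slab, either way round below 0.12 rad and angle between blank_b's own z axis and vertical below 0.05 rad)) and ((x of blank_a in the frame of slab between -0.042 and -0.012 m and y of blank_a in the frame of slab between -0.0695 and -0.0395 m and z of blank_a in the frame of slab between 0.017 and 0.023 m and angle between the x axis of blank_a and the x axis of slab, either way round below 0.12 rad and angle between blank_a's own z axis and vertical below 0.05 rad) or (x of blank_b in the frame of slab between -0.042 and -0.012 m and y of blank_b in the frame of slab between -0.0695 and -0.0395 m and z of blank_b in the frame of slab between 0.017 and 0.023 m and angle between the x axis of blank_b and the x axis of slab, either way round below 0.12 rad and angle between blank_b's own z axis and vertical below 0.05 rad)) and contact force between each of corner_blank, far_blank, blank_a, blank_b and the fingers below 0.1 N), for 0.1 s.
4. a blank is pressed against the far curb with over 3 N (contact force between any of corner_blank, far_blank, blank_a, blank_b and far_curb above 3 N), for 0.05 s.
5. a blank is pressed against the side curb with over 3 N (contact force between any of corner_blank, far_blank, blank_a, blank_b and side_curb above 3 N), for 0.05 s.
At the end, for the whole second after the job is handed in: All four blanks lie flat on the slab, let go, at rest, each within 3 mm (slab x and y) and 2 degrees of its place in the tight pinwheel (the two added blanks either way); the chips lie in the gutter; the scraper stands upright on the bench, let go (all of step 2 and x of corner_blank in the frame of slab between 0.025 and 0.031 m and y of corner_blank in the frame of slab between 0.0525 and 0.0585 m and z of corner_blank in the frame of slab between 0.017 and 0.023 m and angle between the x axis of corner_blank and the x axis of slab, either way round below 0.035 rad and angle between each of corner_blank, far_blank's own z axis and vertical below 0.05 rad and x of far_blank in the frame of slab between 0.0525 and 0.0585 m and y of far_blank in the frame of slab between -0.03 and -0.024 m and z of far_blank in the frame of slab between 0.017 and 0.023 m and angle between the x axis of far_blank and the y axis of slab, either way round below 0.035 rad and ((x of blank_a in the frame of slab between -0.0575 and -0.0515 m and y of blank_a in the frame of slab between 0.025 and 0.031 m and z of blank_a in the frame of slab between 0.017 and 0.023 m and angle between the x axis of blank_a and the y axis of slab, either way round below 0.035 rad and angle between blank_a's own z axis and vertical below 0.05 rad) or (x of blank_b in the frame of slab between -0.0575 and -0.0515 m and y of blank_b in the frame of slab between 0.025 and 0.031 m and z of blank_b in the frame of slab between 0.017 and 0.023 m and angle between the x axis of blank_b and the y axis of slab, either way round below 0.035 rad and angle between blank_b's own z axis and vertical below 0.05 rad)) and ((x of blank_a in the frame of slab between -0.03 and -0.024 m and y of blank_a in the frame of slab between -0.0575 and -0.0515 m and z of blank_a in the frame of slab between 0.017 and 0.023 m and angle between the x axis of blank_a and the x axis of slab, either way round below 0.035 rad and angle between blank_a's own z axis and vertical below 0.05 rad) or (x of blank_b in the frame of slab between -0.03 and -0.024 m and y of blank_b in the frame of slab between -0.0575 and -0.0515 m and z of blank_b in the frame of slab between 0.017 and 0.023 m and angle between the x axis of blank_b and the x axis of slab, either way round below 0.035 rad and angle between blank_b's own z axis and vertical below 0.05 rad)) and contact force between each of corner_blank, far_blank, blank_a, blank_b, scraper and the fingers below 0.1 N and linear speed of each of corner_blank, far_blank, blank_a, blank_b below 0.01 m/s and angle between scraper's own z axis and vertical below 0.1 rad and height (world z) of scraper below 0.002 m); the robot touches nothing.
It fails at once if the fingers touch a chip (contact force between any of chip1, chip2, chip3 and the fingers above 0.5 N).
It fails at once if a blank is pushed against or set on a chip (over 2 N) (contact force between any of chip1, chip2, chip3 and corner_blank above 2 N or contact force between any of chip1, chip2, chip3 and far_blank above 2 N or contact force between any of chip1, chip2, chip3 and blank_a above 2 N or contact force between any of chip1, chip2, chip3 and blank_b above 2 N).
It fails at once if a blank is rammed against a curb with over 45 N (contact force between any of corner_blank, far_blank, blank_a, blank_b and far_curb above 45 N or contact force between any of corner_blank, far_blank, blank_a, blank_b and side_curb above 45 N).
It fails at once if a bystander (bottle, wrench, bowl) is moved more than 30 mm (distance of any of oil_bottle, wrench, parts_cup from where it was at the start of the episode above 0.03 m).
It also fails if it takes over 72 s, if anything falls off the work surface, if the arm or the gripper's body presses on something with over 40 N, if the wrist force passes 120 N, or if a joint passes its speed limit or range.

## Working session

There is one attempt and no reset: what is moved stays moved. The work goes in short steps, Python scripts to look and compute and a tool call to move; the robot and the scene stay as the last step left them, time stands still between calls to the robot, and variables do not carry over. Pictures are saved under pics/ and viewed, at most 10 in all, crops included, and the job is handed in when it is done.

Besides the shell and the picture viewer there is one more tool, called after "Request:" as a command line: name --pt "numbers of a row" for each row, then --argument value for the rest. send_rows: Moves the arm, as the interface text tells. Its arguments: {"type":"object","properties":{"slide":{"type":"array","items":{"type":"array","items":{"type":"number"}}},"roll":{"type":"array","items":{"type":"number"}},"claw":{"type":"array","items":{"type":"number"}},"force":{"type":"number"}},"required":["slide","roll","claw"]}

```bash
ls; mkdir -p pics; python3 - <<'E'
from station import bot
import cv2
o=bot.get_obs();print({k:o[k] for k in('t','eef_pos','tool_rot','q','gripper_width','contact_force')})
for n in('top','side'):
    cv2.imwrite(f'pics/{n}0.png',bot.read_camera(n)[:,:,::-1]);m=bot.camera_model(n);print(n,m)
E
```

```text
pics
{'t': 0.0, 'eef_pos': array([0.30351981, 0.60229198, 0.24902893]), 'tool_rot': array([-1.35249115e-04,  2.31263911e-01,  9.72890627e-01, -9.02096015e-04]), 'q': array([-1.21211684,  0.47780458,  0.02232585,  1.55643606, -0.01147233,
        1.10930447, -0.08312037]), 'gripper_width': 0.9989880728997911, 'contact_force': array([-0.10069445, -0.1065878 ,  0.36052416])}
top {'camera_matrix': array([[397.66059271,   0.        , 319.99984258],
       [  0.        , 397.66059271, 199.95036944],
       [  0.        ,   0.        ,   1.        ]]), 'camera_from_world': array([[ 0.0076198 , -0.99991163, -0.01089376,  0.00833624],
       [-0.99701209, -0.00675936, -0.07694934,  0.54936248],
       [ 0.0768689 ,  0.01144755, -0.99697549,  0.89927866],
       [ 0.        ,  0.        ,  0.        ,  1.        ]])}
side {'camera_matrix': array([[436.84020167,   0.        , 317.17468851],
       [  0.        , 436.84020167, 198.4345927 ],
       [  0.        ,   0.        ,   1.        ]]), 'camera_from_world': array([[ 0.91962061, -0.39278378, -0.00434002, -0.50634652],
       [-0.21298377, -0.48931222, -0.84570176,  0.17678295],
       [ 0.3300543 ,  0.77864912, -0.53363818,  0.85540582],
       [ 0.        ,  0.        ,  0.        ,  1.        ]])}
```

View pics/top0.png

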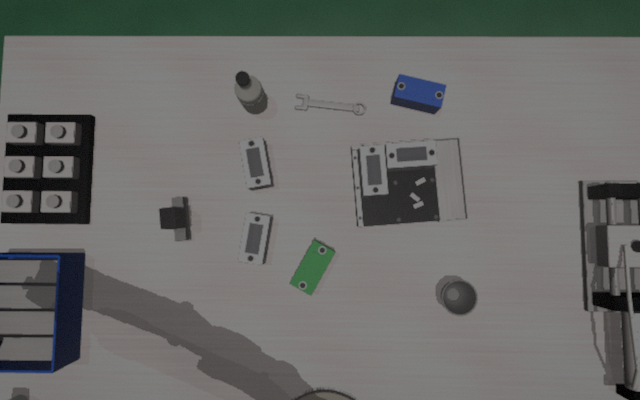

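View pics/side0.png

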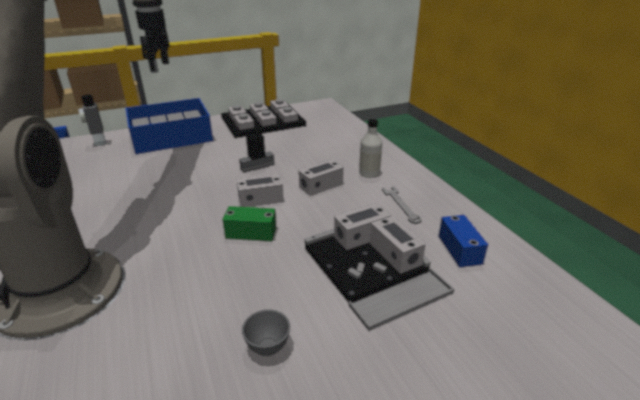

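```bash
python3 - <<'E'
import cv2
a=cv2.imread('pics/top0.png')
def crop(n,x,y,w,h,s):
    c=cv2.convertScaleAbs(cv2.resize(a[y:y+h,x:x+w],None,fx=s,fy=s,interpolation=cv2.INTER_CUBIC),alpha=1.5)
    for u in range(-(-x//10)*10,x+w,10):
        cv2.line(c,(int((u+.5-x)*s),0),(int((u+.5-x)*s),6),(0,255,255),1);cv2.putText(c,str(u),(int((u+.5-x)*s)-10,16),0,.35,(0,255,255))
    for v in range(-(-y//10)*10,y+h,10):
        cv2.line(c,(0,int((v+.5-y)*s)),(6,int((v+.5-y)*s)),(0,255,255),1);cv2.putText(c,str(v),(8,int((v+.5-y)*s)+4),0,.35,(0,255,255))
    cv2.imwrite(n,c)
crop('pics/c1.png',345,132,128,98,6)
crop('pics/c2.png',150,130,130,145,4)
E
```

```text
(no output)
```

View pics/c1.png

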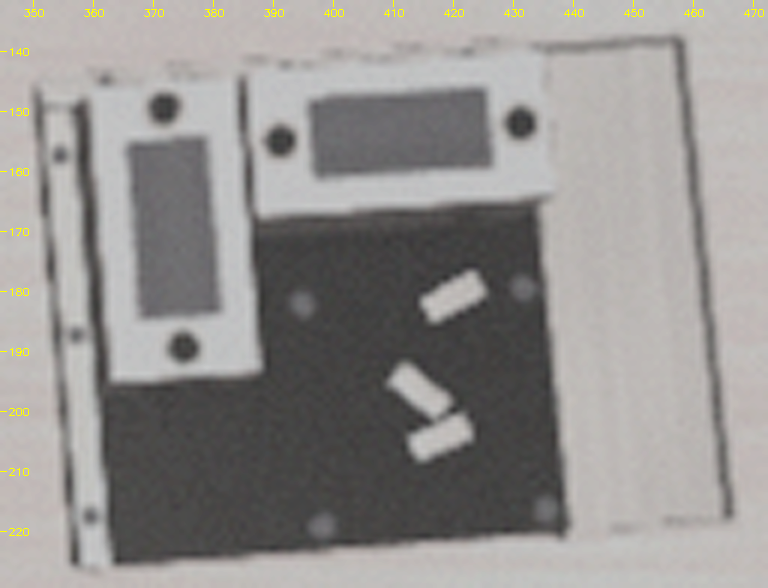

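View pics/c2.png

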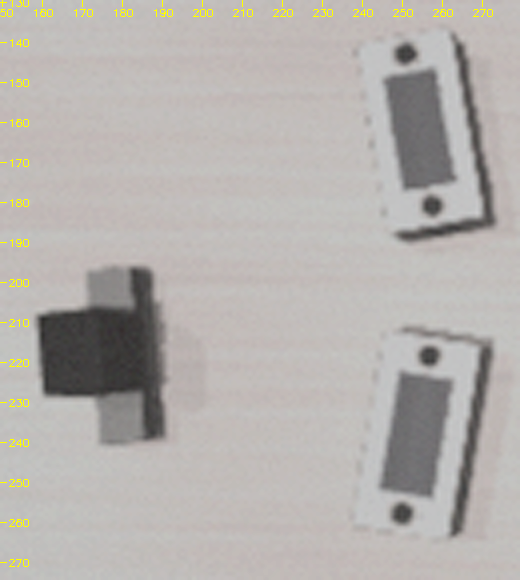

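```bash
cat > h.py <<'E'
from station import bot
import numpy as np
from scipy.optimize import least_squares
def proj(P,n='top'):
    m=bot.camera_model(n);P=np.atleast_2d(P);c=P@m['camera_from_world'][:3,:3].T+m['camera_from_world'][:3,3]
    u=c@m['camera_matrix'].T;return u[:,:2]/u[:,2:]
def back(u,v,z,n='top'):
    m=bot.camera_model(n);T=m['camera_from_world'];R=T[:3,:3]
    d=R.T@np.linalg.solve(m['camera_matrix'],[u,v,1]);o=-R.T@T[:3,3];return (o+d*(z-o[2])/d[2])
def place(p,L):
    L=np.atleast_2d(np.array(L,float));c,s=np.cos(p[2]),np.sin(p[2])
    return np.c_[p[0]+c*L[:,0]-s*L[:,1],p[1]+s*L[:,0]+c*L[:,1],L[:,2]]
def fit(L,uv,p0,n='top'):
    L=np.array(L)/1000.;uv=np.array(uv)
    r=least_squares(lambda p:(proj(place(p,L),n)-uv).ravel(),p0,x_scale=[.01,.01,.05]);return r.x,(r.fun.reshape(-1,2)).round(2)
def inslab(S,w):
    d=np.array(w[:2])-S[:2];c,s=np.cos(S[2]),np.sin(S[2]);return np.array([c*d[0]+s*d[1],-s*d[0]+c*d[1]])*1000
E
python3 - <<'E'
from h import *
S,r=fit([[-95,-95,20],[95,-160,12],[-95,-160,12],[-95,83,30],[-95,95,30],[95,95,30]],[[438.6,220],[458.2,138.2],[466.2,218],[362.7,225.5],[356.3,226],[350.8,146]],[.52,-.15,0]);print('slab',S.round(4),np.degrees(S[2]),r.tolist())
def two(a,b,z):
    A,B=back(*a,z),back(*b,z);d=A-B;return (A+B)/2,np.degrees(np.arctan2(d[1],d[0])),np.hypot(d[0],d[1])
for n,a,b,z in[('corner',(371.7,149),(374.9,188.9),.075),('far',(391.2,154.6),(431,151.7),.075),('B1',(250.3,142.2),(257,180.2),.055),('B2',(256.2,217.7),(249.6,257.2),.055)]:
    c,t,l=two(a,b,z);print(n,c.round(4),round(t,1),l.round(4),inslab(S,c).round(1),t-np.degrees(S[2]))
for n,a,b in[('c1',(415.3,183.5),(425.2,179)),('c2',(411,194),(417.6,199.2)),('c3',(413.5,206),(422.5,202))]:
    c,t,l=two(a,b,.029);print(n,c.round(4),inslab(S,c).round(1),l.round(3))
print('scr',*fit([[22,17,100],[-22,17,100],[-22,-17,100],[22,-17,100],[50,-13,35],[-50,-13,35],[50,13,35],[-50,13,35]],[[158.7,208],[160.2,228],[176.5,227],[175,207.3],[182.5,196.7],[185.3,239],[171.3,197.5],[174.5,240]],[.5,.35,0]))
for n,uv,z in [('bottle',(250,95),.08),('cup',(457,296),.05),('green',(313,267),.055),('blue',(418,94),.055)]: print(n,back(*uv,z).round(3))
print(back(159,218,.1),back(175,217,.1))
E
```

```text
slab [ 0.5911 -0.1597  0.0814] 4.6645608021870455 [[0.48, 0.38], [-0.37, -0.23], [-0.13, 0.39], [-0.38, 0.55], [0.76, 0.44], [-0.38, -1.57]]
corner [ 0.6142 -0.1045  0.075 ] 4.4 0.0884 [27.5 53.1] -0.27729954599803275
far [ 0.6495 -0.1874  0.075 ] 94.5 0.0874 [ 56.  -32.3] 89.87282877009704
B1 [0.6333 0.1619 0.055 ] 11.1 0.088 [ 68.3 317.1] 6.397183654797001
B2 [0.4624 0.16   0.055 ] -8.4 0.0883 [-102.2  329.1] -13.044801692401618
c1 [ 0.5933 -0.2178  0.029 ] [ -2.5 -58.1] 0.025
c2 [ 0.5579 -0.2038  0.029 ] [-36.7 -41.2] 0.019
c3 [ 0.5409 -0.212   0.029 ] [-54.2 -48.1] 0.023
scr [0.50394012 0.33429248 0.10230851] [[ 0.06 -0.15]
 [-0.13  0.54]
 [-0.43  0.01]
 [-0.31 -0.98]
 [ 0.29 -0.63]
 [ 0.48  0.74]
 [ 0.21 -0.35]
 [-0.11  0.83]]
bottle [0.777 0.169 0.08 ]
cup [ 0.338 -0.29   0.05 ]
green [0.399 0.026 0.055]
blue [ 0.789 -0.209  0.055]
[0.50256012 0.35210423 0.1       ] [0.50492352 0.31815586 0.1       ]
```

```bash
cat >> h.py <<'E'
S,_r=fit([[-95,-95,20],[95,-160,12],[-95,-160,12],[-95,83,30],[-95,95,30]],[[438.6,220],[458.2,138.2],[466.2,218],[362.7,225.5],[356.3,226]],[.52,-.15,0])
SD=np.degrees(S[2])
def yaw():
    from scipy.spatial.transform import Rotation as R
    o=bot.get_obs();q=o['tool_rot'];M=R.from_quat([q[1],q[2],q[3],q[0]]).as_matrix();return o,M
def mv(x,y,z,ang):   # world target (m), closing-line angle deg -> slide mm, roll deg
    o,M=yaw();d=M.T@(np.array([x,y,z])-o['eef_pos'])*1000
    cur=np.degrees(np.arctan2(M[1,1],M[0,1]));r=-((ang-cur+90)%180-90)
    print('t',round(o['t'],2),'pos',o['eef_pos'].round(4),'yaw',round(cur,1),'q7',o['q'][6].round(2),'F',o['contact_force'].round(1),'w',round(o['gripper_width'],3),'| slide',d.round(1),'roll',round(r,1))
def sl(x,y): # slab mm -> world m
    return place(S,[x/1000,y/1000,0])[0][:2]
E
python3 - <<'E'
from h import *
print(S.round(4),SD,_r)
for c in [[.6142,-.1045],[.6495,-.1874],[.5933,-.2178],[.5579,-.2038],[.5409,-.212]]: print(inslab(S,c).round(1))
mv(.504,.334,.22,95.5)
E
```

```text
Traceback (most recent call last):
NameError: name '_r' is not defined
```

```bash
python3 - <<'E'
from h import *
from h import _r
print(S.round(4),SD,_r.tolist())
for c in [[.6142,-.1045],[.6495,-.1874],[.5933,-.2178],[.5579,-.2038],[.5409,-.212]]: print(inslab(S,c).round(1))
mv(.504,.334,.22,95.5)
E
```

```text
[ 0.592  -0.1598  0.077 ] 4.413226788756114 [[0.34, 0.17], [-0.14, -0.34], [-0.26, 0.31], [-0.55, -0.0], [0.6, -0.14]]
[26.4 53.4]
[ 55.2 -32. ]
[ -3.2 -58. ]
[-37.4 -41.3]
[-55.  -48.2]
t 0.1 pos [0.3036 0.6023 0.2491] yaw 63.3 q7 -0.08 F [ 0.2 -0.6  0.6] w 0.999 | slide [-299.8 -149.4   29.4] roll -32.2
```

Request:
send_rows --pt "-38 -19 0" --pt "-76 -38 0" --pt "-114 -57 0" --pt "-152 -76 5" --pt "-190 -95 10" --pt "-228 -114 18" --pt "-266 -133 25" --pt "-300 -149 30" --roll '[-5,-10,-15,-20,-25,-30,-32,-32]' --claw '[1,1,1,1,1,1,1,1]' --force 60

```text
t: 0.77
eef_pos: [0.5028, 0.3356, 0.2198]
tool_rot: [-0.0, -0.047, 0.999, -0.0]
contact_force: [0.9, -0.8, -0.1]
gripper_width: 1.004
grasp_force: 0.0
```

```bash
python3 - <<'E'
from h import *
mv(.504,.334,.084,95.5)
E
```

```text
t 0.77 pos [0.5028 0.3356 0.2198] yaw 95.4 q7 0.97 F [ 0.9 -0.8 -0.1] w 1.004 | slide [ -1.2  -1.7 135.8] roll -0.1
```

Request:
send_rows --pt "-1 -2 35" --pt "-1 -2 75" --pt "-1 -2 110" --pt "-1 -2 128" --pt "-1 -2 136" --pt "-1 -2 136" --pt "-1 -2 136" --pt "-1 -2 136" --roll '[0,0,0,0,0,0,0,0]' --claw '[1,1,1,1,1,1,0,0]'

```text
t: 1.43
eef_pos: [0.5045, 0.3367, 0.0862]
tool_rot: [0.001, -0.046, 0.999, 0.001]
contact_force: [1.7, 0.2, -0.7]
gripper_width: 0.751
grasp_force: 0.0
```

Request:
send_rows --pt "0 0 0" --pt "0 0 0" --pt "0 0 0" --pt "0 0 0" --pt "0 0 0" --pt "0 0 0" --pt "0 0 -15" --pt "0 0 -40" --roll '[0,0,0,0,0,0,0,0]' --claw '[0,0,0,0,0,0,0,0]'

```text
t: 2.1
eef_pos: [0.5015, 0.3344, 0.1226]
tool_rot: [-0.002, -0.046, 0.999, -0.002]
contact_force: [-0.2, 0.2, -1.9]
gripper_width: 0.389
grasp_force: 59.5
```

```bash
python3 - <<'E'
from h import *
print(bot.get_obs()['grasp_force'])
x,y=sl(-30,-1);mv(x,y,.13,SD+90)
E
```

```text
59.523561000823975
t 2.1 pos [0.5015 0.3344 0.1226] yaw 95.3 q7 0.97 F [-0.2  0.2 -1.9] w 0.389 | slide [ -14.7 -501.    -5.9] roll 0.9
```

Request:
send_rows --pt "0 0 -30" --pt "-2 -30 -60" --pt "-4 -65 -65" --pt "-6 -106 -65" --pt "-8 -147 -65" --pt "-10 -188 -65" --pt "-12 -229 -65" --pt "-14 -270 -65" --roll '[0,0,0,0,1,1,1,1]' --claw '[0,0,0,0,0,0,0,0]'

```text
t: 2.77
eef_pos: [0.5416, 0.0663, 0.1897]
tool_rot: [-0.0, -0.037, 0.999, 0.0]
contact_force: [1.4, -0.1, -3.4]
gripper_width: 0.393
grasp_force: 59.9
```

Request:
send_rows --pt "0 -40 0" --pt "0 -80 0" --pt "0 -120 0" --pt "0 -160 0" --pt "0 -195 0" --pt "0 -220 0" --pt "0 -230 0" --pt "0 -230 0" --roll '[0,0,0,0,0,0,0,0]' --claw '[0,0,0,0,0,0,0,0]'

```text
t: 3.43
eef_pos: [0.5584, -0.1646, 0.1895]
tool_rot: [-0.0, -0.034, 0.999, -0.001]
contact_force: [1.7, -0.3, -2.1]
gripper_width: 0.389
grasp_force: 60.0
```

```bash
python3 - <<'E'
from h import *
x,y=sl(-30,-1);mv(x,y,.11,SD+90)
E
```

```text
t 3.43 pos [ 0.5584 -0.1646  0.1895] yaw 94.0 q7 1.89 F [ 1.7 -0.3 -2.1] w 0.389 | slide [-3.8  1.4 79.5] roll -0.5
```

Request:
send_rows --pt "-2 1 30" --pt "-4 1 60" --pt "-4 1 72" --pt "-4 1 77" --pt "-4 1 79" --pt "-4 1 81" --pt "-4 1 82" --pt "-4 1 83" --roll '[0,0,0,0,0,0,0,0]' --claw '[0,0,0,0,0,0,0,0]'

```text
t: 4.1
eef_pos: [0.5639, -0.1599, 0.1077]
tool_rot: [0.001, -0.037, 0.999, -0.0]
contact_force: [-0.7, -0.2, -2.3]
gripper_width: 0.391
grasp_force: 59.9
```

Request:
send_rows --pt "0 0 0" --pt "0 0 0" --pt "0 0 0.5" --pt "0 0 0.5" --pt "0 0 1" --pt "0 0 1" --pt "0 0 1" --pt "0 0 1" --roll '[0,0,0,0,0,0,0,0]' --claw '[0,0,0,0,0,0,0,0]'

```text
t: 4.77
eef_pos: [0.5631, -0.1599, 0.1061]
tool_rot: [0.0, -0.037, 0.999, 0.0]
contact_force: [-3.0, -0.9, 5.4]
gripper_width: 0.393
grasp_force: 61.0
```

```bash
python3 - <<'E'
from h import *
x,y=sl(-30,-102);mv(x,y,.106,SD+90)
E
```

```text
t 4.77 pos [ 0.5631 -0.1599  0.1061] yaw 94.2 q7 1.9 F [-3.  -0.9  5.4] w 0.393 | slide [ 9.000e-01 -1.041e+02  1.000e-01] roll -0.2
```

Request:
send_rows --pt "0 -5 0" --pt "0 -12 0" --pt "0 -20 0" --pt "0 -28 0" --pt "0 -36 0" --pt "0 -44 0" --pt "0 -52 0" --pt "0 -60 0" --roll '[0,0,0,0,0,0,0,0]' --claw '[0,0,0,0,0,0,0,0]'

```text
t: 5.43
eef_pos: [0.5687, -0.2182, 0.1062]
tool_rot: [0.001, -0.038, 0.999, 0.001]
contact_force: [-0.3, 6.8, 7.2]
gripper_width: 0.387
grasp_force: 61.1
```

Request:
send_rows --pt "0 -8 0" --pt "0 -16 0" --pt "0 -23 0" --pt "0 -29 0" --pt "0 -34 0" --pt "0 -39 0" --pt "0 -42 0" --pt "0 -42 0" --roll '[0,0,0,0,0,0,0,0]' --claw '[0,0,0,0,0,0,0,0]'

```text
t: 6.1
eef_pos: [0.5716, -0.2614, 0.1061]
tool_rot: [0.001, -0.037, 0.999, 0.0]
contact_force: [0.2, 3.9, 5.2]
gripper_width: 0.387
grasp_force: 61.1
```

Request:
send_rows --pt "0 1 -20" --pt "0 30 -60" --pt "0 70 -80" --pt "0 110 -80" --pt "0 150 -80" --pt "0 190 -80" --pt "0 230 -80" --pt "0 270 -80" --roll '[0,0,0,0,0,0,0,0]' --claw '[0,0,0,0,0,0,0,0]'

```text
t: 6.77
eef_pos: [0.55, 0.0081, 0.1852]
tool_rot: [0.0, -0.037, 0.999, -0.0]
contact_force: [0.7, -0.4, -2.5]
gripper_width: 0.39
grasp_force: 60.3
```

```bash
python3 - <<'E'
from h import *
import cv2
a=bot.read_camera('top')[:,:,::-1];cv2.imwrite('pics/t1.png',cv2.convertScaleAbs(cv2.resize(a[130:232,340:475],None,fx=5,fy=5,interpolation=cv2.INTER_CUBIC),alpha=1.5))
mv(.504,.334,.19,95)
E
```

```text
t 6.82 pos [0.5495 0.0195 0.185 ] yaw 94.9 q7 1.55 F [-0.3 10.  -3.6] w 0.391 | slide [ 18.7 317.3  -3.3] roll -0.1
```

View pics/t1.png

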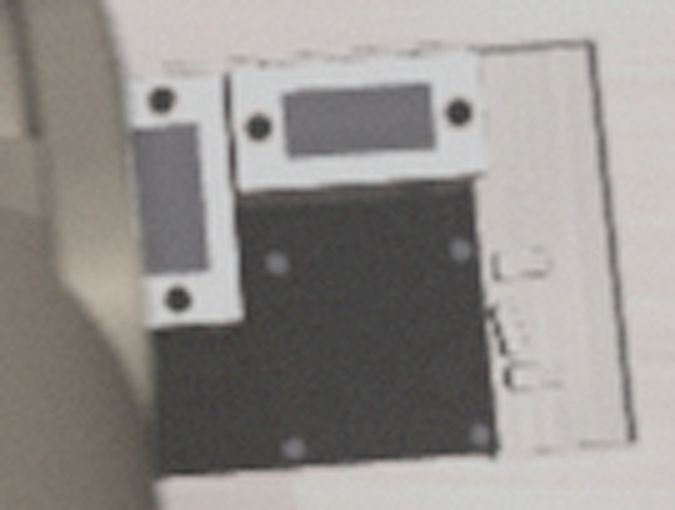

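Request:
send_rows --pt "3 40 0" --pt "6 80 0" --pt "9 120 0" --pt "12 160 0" --pt "14 200 0" --pt "16 240 0" --pt "18 280 0" --pt "19 305 0" --roll '[0,0,0,0,0,0,0,0]' --claw '[0,0,0,0,0,0,0,0]'

```text
t: 7.48
eef_pos: [0.5079, 0.3142, 0.185]
tool_rot: [-0.0, -0.039, 0.999, 0.001]
contact_force: [0.2, 0.6, -1.6]
gripper_width: 0.39
grasp_force: 60.7
```

Request:
send_rows --pt "0 4 25" --pt "0 4 60" --pt "0 4 80" --pt "0 4 90" --pt "0 4 94" --pt "0 4 96" --pt "0 4 97" --pt "0 4 97" --roll '[0,0,0,0,0,0,0,0]' --claw '[0,0,0,0,0,0,0,0]'

```text
t: 8.15
eef_pos: [0.5098, 0.3142, 0.0897]
tool_rot: [0.001, -0.037, 0.999, 0.001]
contact_force: [-0.2, 0.1, -2.2]
gripper_width: 0.387
grasp_force: 60.6
```

```bash
python3 - <<'E'
from h import *
mv(.504,.325,.086,95)
E
```

```text
t 8.15 pos [0.5098 0.3142 0.0897] yaw 94.2 q7 0.98 F [-0.2  0.1 -2.2] w 0.387 | slide [ 5.  11.2  3.7] roll -0.8
```

Request:
send_rows --pt "0 0 2" --pt "0 0 3" --pt "0 0 4" --pt "0 0 4" --pt "0 0 4" --pt "0 0 4" --pt "0 0 4" --pt "0 0 4" --roll '[0,0,0,0,0,0,0,0]' --claw '[0,0,0,0,1,1,1,1]'

```text
t: 8.82
eef_pos: [0.509, 0.314, 0.0846]
tool_rot: [0.0, -0.037, 0.999, 0.0]
contact_force: [0.3, 0.1, -0.0]
gripper_width: 0.933
grasp_force: 0.0
```

Request:
send_rows --pt "0 0 4" --pt "0 0 -10" --pt "0 0 -45" --pt "0 0 -80" --pt "-30 -25 -80" --pt "-60 -50 -80" --pt "-90 -75 -80" --pt "-115 -100 -80" --roll '[0,0,0,0,0,0,0,0]' --claw '[1,1,1,1,1,1,1,1]'

```text
t: 9.48
eef_pos: [0.6328, 0.2216, 0.1646]
tool_rot: [0.001, -0.037, 0.999, 0.0]
contact_force: [1.7, 0.5, 0.3]
gripper_width: 1.002
grasp_force: 0.0
```

```bash
python3 - <<'E'
from h import *
mv(.652,.1656,.12,101.1)
E
```

```text
t 9.48 pos [0.6328 0.2216 0.1646] yaw 94.3 q7 1.23 F [1.7 0.5 0.3] w 1.002 | slide [-14.9 -57.2  44.6] roll -6.8
```

Request:
send_rows --pt "-8 -20 0" --pt "-15 -42 15" --pt "-15 -42 30" --pt "-15 -42 40" --pt "-15 -42 40" --pt "-15 -42 40" --pt "-15 -42 40" --pt "-15 -42 40" --roll '[-3,-7,-7,-7,-7,-7,-7,-7]' --claw '[1,1,1,1,1,1,1,1]'

```text
t: 10.15
eef_pos: [0.6492, 0.1834, 0.1255]
tool_rot: [0.001, -0.099, 0.995, 0.0]
contact_force: [-0.0, -0.3, -0.9]
gripper_width: 1.003
grasp_force: 0.0
```

```bash
python3 - <<'E'
from h import *
mv(.652,.1656,.033,101.1)
E
```

```text
t 10.15 pos [0.6492 0.1834 0.1255] yaw 101.3 q7 1.4 F [-0.  -0.3 -0.9] w 1.003 | slide [  0.9 -18.   92.5] roll 0.2
```

Request:
send_rows --pt "1 -18 25" --pt "1 -18 60" --pt "1 -18 85" --pt "1 -18 92" --pt "1 -18 92" --pt "1 -18 92" --pt "1 -18 92" --pt "1 -18 92" --roll '[0,0,0,0,0,0,0,0]' --claw '[1,1,1,1,1,0,0,0]'

```text
t: 10.82
eef_pos: [0.6533, 0.1651, 0.0353]
tool_rot: [0.002, -0.098, 0.995, 0.001]
contact_force: [-1.3, -0.5, 1.0]
gripper_width: 0.638
grasp_force: 63.4
```

Request:
send_rows --pt "0 0 0" --pt "0 0 0" --pt "0 0 -15" --pt "0 0 -50" --pt "0 0 -80" --pt "0 0 -100" --pt "0 0 -100" --pt "0 0 -100" --roll '[0,0,0,0,0,0,7,14]' --claw '[0,0,0,0,0,0,0,0]'

```text
t: 11.48
eef_pos: [0.6527, 0.1642, 0.1361]
tool_rot: [0.002, 0.027, 1.0, 0.001]
contact_force: [-0.6, 0.7, -2.7]
gripper_width: 0.639
grasp_force: 64.1
```

```bash
python3 - <<'E'
from h import *
# blank centre -> slab(-60,24); grip point 19 mm towards slab -y
x,y=sl(-60,5);mv(x,y,.13,SD)
print(bot.get_obs()['grasp_force'])
E
```

```text
t 11.48 pos [0.6527 0.1642 0.1361] yaw 86.9 q7 1.21 F [-0.6  0.7 -2.7] w 0.639 | slide [ 103.4 -329.7    5. ] roll 82.5
64.05946254730225
```

Request:
send_rows --pt "12 -36 0" --pt "25 -73 0" --pt "37 -110 0" --pt "50 -147 0" --pt "62 -184 0" --pt "75 -221 0" --pt "87 -258 0" --pt "100 -295 0" --roll '[7,14,21,28,35,42,49,56]' --claw '[0,0,0,0,0,0,0,0]'

```text
t: 12.15
eef_pos: [0.5367, -0.1271, 0.1339]
tool_rot: [0.0, 0.493, 0.87, 0.001]
contact_force: [1.7, 0.2, -2.7]
gripper_width: 0.639
grasp_force: 64.0
```

Request:
send_rows --pt "0 0 0" --pt "0 0 0" --pt "0 0 0" --pt "0 0 0" --pt "0 0 0" --pt "0 0 0" --pt "0 0 0" --pt "0 0 0" --roll '[7,14,21,26,26,26,26,26]' --claw '[0,0,0,0,0,0,0,0]'

```text
t: 12.82
eef_pos: [0.5375, -0.1256, 0.1328]
tool_rot: [-0.0, 0.673, 0.739, 0.0]
contact_force: [0.6, -0.3, -3.3]
gripper_width: 0.632
grasp_force: 64.4
```

```bash
python3 - <<'E'
from h import *
x,y=sl(-60,5);mv(x,y,.1,SD)
E
```

```text
t 12.82 pos [ 0.5375 -0.1256  0.1328] yaw 5.4 q7 0.47 F [ 0.6 -0.3 -3.3] w 0.632 | slide [-33.1  -8.9  32.8] roll 1.0
```

Request:
send_rows --pt "-16 -4 0" --pt "-33 -9 5" --pt "-33 -9 15" --pt "-33 -9 15" --pt "-33 -9 15" --pt "-33 -9 15" --pt "-33 -9 15" --pt "-33 -9 15" --roll '[0,1,1,1,1,1,1,1]' --claw '[0,0,0,0,0,0,0,0]'

```text
t: 13.48
eef_pos: [0.532, -0.1588, 0.1178]
tool_rot: [0.0, 0.68, 0.733, 0.0]
contact_force: [0.1, 0.8, -2.4]
gripper_width: 0.633
grasp_force: 64.4
```

```bash
python3 - <<'E'
from h import *
import cv2
a=bot.read_camera('top')[130:240,340:475,::-1];b=bot.read_camera('side')[200:330,290:460,::-1]
f=lambda c,s:cv2.convertScaleAbs(cv2.resize(c,None,fx=s,fy=s,interpolation=cv2.INTER_CUBIC),alpha=1.4)
A=f(a,3);B=f(b,2.2);H=max(A.shape[0],B.shape[0])
cv2.imwrite('pics/t2.png',np.hstack([cv2.copyMakeBorder(i,0,H-i.shape[0],0,0,0) for i in(A,B)]))
x,y=sl(-60,5);mv(x,y,.055,SD)
E
```

```text
t 13.58 pos [ 0.5319 -0.159   0.1178] yaw 4.3 q7 0.53 F [ 0.5 -1.1 -2.8] w 0.636 | slide [-0.3 -0.1 62.8] roll -0.1
```

View pics/t2.png

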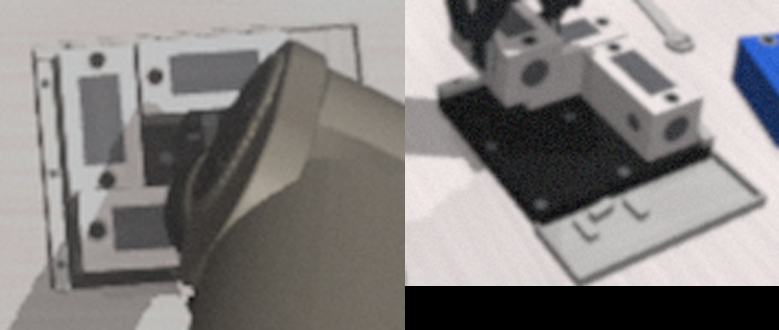

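```bash
python3 - <<'E'
from h import *
print(inslab(S,back(372.0,206.3,.1375)))
print(inslab(S,back(340+107.5/3-.5,130+180.5/3-.5,.075)),'corner near hole expects -18,53')
E
```

```text
[-58.5390513   70.48474442]
[-19.54705212  52.61996731] corner near hole expects -18,53
```

Request:
send_rows --pt "-2 -1 15" --pt "-2 -1 35" --pt "-2 -1 48" --pt "-2 -1 56" --pt "-2 -1 59" --pt "-2 -1 60" --pt "-2 -1 61" --pt "-2 -1 61" --roll '[0,0,0,0,0,0,0,0]' --claw '[0,0,0,0,0,0,0,0]'

```text
t: 14.25
eef_pos: [0.5312, -0.1617, 0.057]
tool_rot: [0.0, 0.68, 0.733, 0.0]
contact_force: [0.7, 0.3, -2.9]
gripper_width: 0.634
grasp_force: 64.6
```

Request:
send_rows --pt "0 0 0.5" --pt "0 0 1" --pt "0 0 1" --pt "0 0 1.5" --pt "0 0 1.5" --pt "0 0 1.5" --pt "0 0 1.5" --pt "0 0 1.5" --roll '[0,0,0,0,0,0,0,0]' --claw '[0,0,0,0,0,0,0,0]'

```text
t: 14.92
eef_pos: [0.5309, -0.1615, 0.0554]
tool_rot: [0.0, 0.68, 0.733, 0.0]
contact_force: [-2.1, 1.1, 5.8]
gripper_width: 0.632
grasp_force: 65.3
```

Request:
send_rows --pt "0 0 0" --pt "0 0 0" --pt "0 0 0" --pt "0 0 0" --pt "0 0 -20" --pt "0 0 -55" --pt "0 0 -90" --pt "0 0 -100" --roll '[0,0,0,0,0,0,0,0]' --claw '[1,1,1,1,1,1,1,1]'

```text
t: 15.58
eef_pos: [0.5329, -0.1627, 0.1594]
tool_rot: [0.003, 0.681, 0.733, 0.002]
contact_force: [-0.0, 0.5, -0.2]
gripper_width: 1.0
grasp_force: 0.0
```

```bash
python3 - <<'E'
from h import *
import cv2
mv(.486,.1565,.12,81.6)
E
```

```text
t 15.58 pos [ 0.5329 -0.1627  0.1594] yaw 4.2 q7 0.51 F [-0.   0.5 -0.2] w 1.0 | slide [321.9 -23.6  38.7] roll -77.4
```

Request:
send_rows --pt "36 -2 0" --pt "73 -4 0" --pt "110 -6 0" --pt "147 -8 0" --pt "184 -12 0" --pt "221 -16 0" --pt "258 -20 0" --pt "295 -23 0" --roll '[-7,-14,-21,-28,-35,-42,-49,-56]' --claw '[1,1,1,1,1,1,1,1]'

```text
t: 16.25
eef_pos: [0.485, 0.1326, 0.1549]
tool_rot: [-0.0, 0.254, 0.967, 0.0]
contact_force: [0.7, 0.9, -0.5]
gripper_width: 0.998
grasp_force: 0.0
```

Request:
send_rows --pt "0 0 0" --pt "0 0 0" --pt "0 0 0" --pt "0 0 0" --pt "0 0 0" --pt "0 0 0" --pt "0 0 0" --pt "0 0 0" --roll '[-7,-14,-21,-21,-21,-21,-21,-21]' --claw '[1,1,1,1,1,1,1,1]'

```text
t: 16.92
eef_pos: [0.4859, 0.1308, 0.155]
tool_rot: [-0.0, 0.077, 0.997, -0.0]
contact_force: [0.1, 1.0, -0.0]
gripper_width: 1.001
grasp_force: 0.0
```

```bash
python3 - <<'E'
from h import *
mv(.486,.1565,.033,81.6)
E
```

```text
t 16.92 pos [0.4859 0.1308 0.155 ] yaw 81.1 q7 1.08 F [ 0.1  1.  -0. ] w 1.001 | slide [  3.8  25.4 122. ] roll -0.5
```

Request:
send_rows --pt "4 25 20" --pt "4 25 55" --pt "4 25 90" --pt "4 25 115" --pt "4 25 122" --pt "4 25 122" --pt "4 25 122" --pt "4 25 122" --roll '[-0.5,-0.5,-0.5,-0.5,-0.5,-0.5,-0.5,-0.5]' --claw '[1,1,1,1,1,1,0,0]'

```text
t: 17.58
eef_pos: [0.487, 0.1566, 0.0346]
tool_rot: [0.001, 0.072, 0.997, 0.001]
contact_force: [0.3, -0.1, -0.1]
gripper_width: 0.753
grasp_force: 0.0
```

Request:
send_rows --pt "0 0 0" --pt "0 0 0" --pt "0 0 0" --pt "0 0 -15" --pt "0 0 -50" --pt "0 0 -85" --pt "0 0 -100" --pt "0 0 -100" --roll '[0,0,0,0,0,0,0,0]' --claw '[0,0,0,0,0,0,0,0]'

```text
t: 18.25
eef_pos: [0.4884, 0.1572, 0.1376]
tool_rot: [0.004, 0.072, 0.997, 0.002]
contact_force: [-0.4, -0.1, -3.7]
gripper_width: 0.634
grasp_force: 65.0
```

```bash
python3 - <<'E'
from h import *
x,y=sl(-33+24,-63);mv(x,y,.13,SD+90)
print(bot.get_obs()['grasp_force'])
E
```

```text
t 18.25 pos [0.4884 0.1572 0.1376] yaw 81.7 q7 1.04 F [-0.4 -0.1 -3.7] w 0.634 | slide [-153.2 -362.3    6.9] roll -12.7
65.02817273139954
```

Request:
send_rows --pt "-15 -36 0" --pt "-30 -72 0" --pt "-45 -108 0" --pt "-60 -144 0" --pt "-75 -180 0" --pt "-90 -216 0" --pt "-105 -252 0" --pt "-120 -288 0" --roll '[-2,-4,-6,-8,-10,-12,-13,-13]' --claw '[0,0,0,0,0,0,0,0]'

```text
t: 18.92
eef_pos: [0.5625, -0.1478, 0.1321]
tool_rot: [-0.001, -0.042, 0.999, 0.0]
contact_force: [0.5, 0.7, -2.9]
gripper_width: 0.637
grasp_force: 64.9
```

```bash
python3 - <<'E'
from h import *
x,y=sl(-33+24,-63);mv(x,y,.12,SD+90)
E
```

```text
t 18.92 pos [ 0.5625 -0.1478  0.1321] yaw 94.8 q7 1.87 F [ 0.5  0.7 -2.9] w 0.637 | slide [-18.9 -77.3  12. ] roll 0.4
```

Request:
send_rows --pt "-9 -35 0" --pt "-19 -70 6" --pt "-19 -77 12" --pt "-19 -77 12" --pt "-19 -77 12" --pt "-19 -77 12" --pt "-19 -77 12" --pt "-19 -77 12" --roll '[0.4,0.4,0.4,0.4,0.4,0.4,0.4,0.4]' --claw '[0,0,0,0,0,0,0,0]'

```text
t: 19.58
eef_pos: [0.5887, -0.2196, 0.1212]
tool_rot: [0.0, -0.039, 0.999, 0.0]
contact_force: [0.2, -0.6, -3.0]
gripper_width: 0.634
grasp_force: 65.0
```

```bash
python3 - <<'E'
from h import *
import cv2
a=bot.read_camera('top')[130:240,340:475,::-1];b=bot.read_camera('side')[190:330,290:460,::-1]
f=lambda c,s:cv2.convertScaleAbs(cv2.resize(c,None,fx=s,fy=s,interpolation=cv2.INTER_CUBIC),alpha=1.4)
A=f(a,3);B=f(b,2.2);H=max(A.shape[0],B.shape[0])
cv2.imwrite('pics/t3.png',np.hstack([cv2.copyMakeBorder(i,0,H-i.shape[0],0,0,0) for i in(A,B)]))
x,y=sl(-33+24,-63);mv(x,y,.055,SD+90)
E
```

```text
t 19.68 pos [ 0.5887 -0.2201  0.1213] yaw 94.4 q7 1.98 F [ 0.5 -0.1 -2.3] w 0.635 | slide [ 1.1 -3.1 66.3] roll 0.0
```

View pics/t3.png

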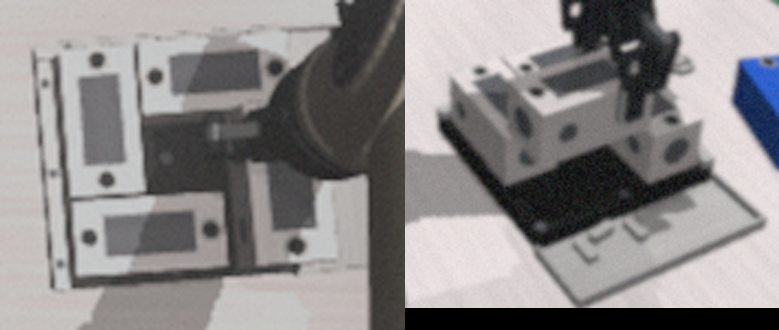

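```bash
python3 - <<'E'
from h import *
b=lambda x,y,z:inslab(S,back(340+(x+.5)/3-.5,130+(y+.5)/3-.5,z)).round(1)
a,c=b(89,237,.075),b(210,229,.075);print('near',a,c,(a+c)/2)
print('held near hole',b(296,245,.1413),'want -77,-63')
print('far',b(154.5,76,.075),b(275.5,68,.075),'corner',b(96.5,60,.075),b(107,180,.075))
E
```

```text
near [-60.   68.9] [-60.3 -18.8] [-60.15  25.05]
held near hole [-78.1 -60.5] want -77,-63
far [54.2 11.9] [ 53.8 -76.6] corner [69.  53.2] [-19.5  52.6]
```

Request:
send_rows --pt "0 -2 15" --pt "0 -2 35" --pt "0 -2 50" --pt "0 -2 59" --pt "0 -2 62" --pt "0 -2 64" --pt "0 -2 65" --pt "0 -2 65" --roll '[0,0,0,0,0,0,0,0]' --claw '[0,0,0,0,0,0,0,0]'

```text
t: 20.35
eef_pos: [0.5892, -0.2233, 0.0567]
tool_rot: [0.001, -0.038, 0.999, -0.0]
contact_force: [-0.5, 0.1, -2.8]
gripper_width: 0.636
grasp_force: 65.1
```

Request:
send_rows --pt "0 0 0" --pt "0 0 0.5" --pt "0 0 1" --pt "0 0 1" --pt "0 0 1" --pt "0 0 1" --pt "0 0 1" --pt "0 0 1" --roll '[0,0,0,0,0,0,0,0]' --claw '[0,0,0,0,0,0,0,0]'

```text
t: 21.02
eef_pos: [0.5887, -0.2231, 0.0551]
tool_rot: [0.0, -0.038, 0.999, 0.0]
contact_force: [-1.0, -0.1, -2.6]
gripper_width: 0.639
grasp_force: 65.1
```

Request:
send_rows --pt "0 0 0.5" --pt "0 0 1" --pt "0 0 1" --pt "0 0 1" --pt "0 0 1" --pt "0 0 1" --pt "0 0 1" --pt "0 0 1" --roll '[0,0,0,0,0,0,0,0]' --claw '[0,0,0,0,1,1,1,1]'

```text
t: 21.68
eef_pos: [0.5888, -0.2232, 0.054]
tool_rot: [0.0, -0.038, 0.999, -0.0]
contact_force: [0.9, -0.3, -0.2]
gripper_width: 1.003
grasp_force: 0.0
```

Request:
send_rows --pt "0 0 0" --pt "0 0 -20" --pt "0 0 -55" --pt "0 0 -85" --pt "25 15 -85" --pt "60 35 -85" --pt "95 55 -85" --pt "115 64 -85" --roll '[0,0,0,0,0,0,0,0]' --claw '[1,1,1,1,1,1,1,1]'

```text
t: 22.35
eef_pos: [0.465, -0.1661, 0.1385]
tool_rot: [-0.002, -0.038, 0.999, 0.001]
contact_force: [0.6, 1.3, 0.4]
gripper_width: 1.0
grasp_force: 0.0
```

```bash
python3 - <<'E'
from h import *
x,y=sl(-122,0);mv(x,y,.025,SD+90)
E
```

```text
t 22.35 pos [ 0.465  -0.1661  0.1385] yaw 94.4 q7 1.93 F [0.6 1.3 0.4] w 1.0 | slide [ -5.4  -3.7 113.5] roll -0.0
```

Request:
send_rows --pt "-4 -4 30" --pt "-4 -4 65" --pt "-4 -4 95" --pt "-4 -4 108" --pt "-4 -4 114" --pt "-4 -4 114" --pt "-4 -4 114" --pt "-4 -4 114" --roll '[0,0,0,0,0,0,0,0]' --claw '[1,1,1,1,1,1,1,1]'

```text
t: 23.02
eef_pos: [0.4744, -0.172, 0.0261]
tool_rot: [0.001, -0.038, 0.999, -0.0]
contact_force: [0.5, 0.4, -0.1]
gripper_width: 1.001
grasp_force: 0.0
```

Request:
send_rows --pt "0 0 1" --pt "0 0 2" --pt "0 0 3" --pt "0 0 4" --pt "0 0 5" --pt "0 0 6" --pt "0 0 7" --pt "0 0 8" --roll '[0,0,0,0,0,0,0,0]' --claw '[1,1,1,1,1,1,1,1]'

```text
t: 23.68
eef_pos: [0.4734, -0.1717, 0.0169]
tool_rot: [-0.0, -0.038, 0.999, 0.0]
contact_force: [1.0, -0.2, -0.6]
gripper_width: 1.001
grasp_force: 0.0
```

```bash
python3 - <<'E'
from h import *
import cv2
a=bot.read_camera('top')[130:240,340:475,::-1];b=bot.read_camera('side')[190:330,270:470,::-1]
f=lambda c,s:cv2.convertScaleAbs(cv2.resize(c,None,fx=s,fy=s,interpolation=cv2.INTER_CUBIC),alpha=1.4)
A=f(a,3);B=f(b,1.9);H=max(A.shape[0],B.shape[0])
cv2.imwrite('pics/t4.png',np.hstack([cv2.copyMakeBorder(i,0,H-i.shape[0],0,0,0) for i in(A,B)]))
x,y=sl(-110,0);mv(x,y,.04,SD+90)
E
```

```text
t 23.78 pos [ 0.4733 -0.1717  0.0168] yaw 94.4 q7 1.97 F [ 0.4 -0.   0.7] w 1.002 | slide [ -9.3   2.8 -23.2] roll -0.1
```

View pics/t4.png

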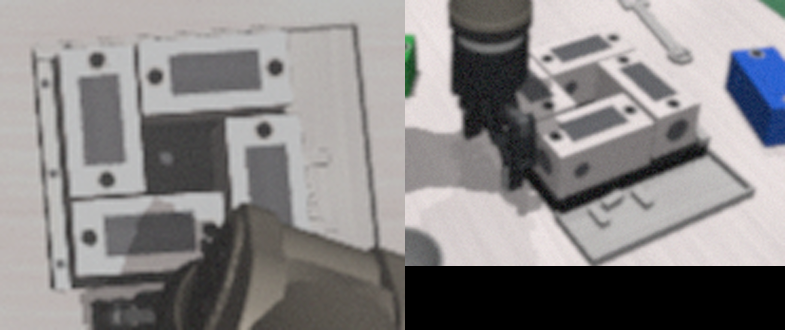

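Request:
send_rows --pt "0 0 -10" --pt "0 2 -19" --pt "-4 3 -19" --pt "-9 3 -19" --pt "-12 3 -19" --pt "-14 3 -19" --pt "-16 3 -19" --pt "-17 3 -19" --roll '[0,0,0,0,0,0,0,0]' --claw '[1,1,1,1,1,1,1,1]'

```text
t: 24.45
eef_pos: [0.4893, -0.1673, 0.0355]
tool_rot: [-0.001, -0.038, 0.999, 0.0]
contact_force: [-2.2, 0.5, -0.2]
gripper_width: 1.0
grasp_force: 0.0
```

Request:
send_rows --pt "-1 0 0" --pt "-2 0 0" --pt "-3 0 0" --pt "-4 0 0" --pt "-5 0 0" --pt "-5 0 0" --pt "-5 0 0" --pt "-5 0 0" --roll '[0,0,0,0,0,0,0,0]' --claw '[1,1,1,1,1,1,1,1]'

```text
t: 25.12
eef_pos: [0.494, -0.1671, 0.0356]
tool_rot: [-0.001, -0.038, 0.999, 0.0]
contact_force: [-5.9, -0.0, -0.7]
gripper_width: 0.999
grasp_force: 0.0
```

```bash
python3 - <<'E'
from h import *
x,y=sl(-93,0);mv(x,y,.036,SD+90)
E
```

```text
t 25.12 pos [ 0.494  -0.1671  0.0356] yaw 94.4 q7 1.95 F [-5.9 -0.  -0.7] w 0.999 | slide [-5.3 -0.2 -0.4] roll -0.1
```

Request:
send_rows --pt "-0.5 0 0" --pt "-1 0 0" --pt "-1.5 0 0" --pt "-2 0 0" --pt "-2.5 0 0" --pt "-3 0 0" --pt "-3 0 0" --pt "-3 0 0" --roll '[0,0,0,0,0,0,0,0]' --claw '[1,1,1,1,1,1,1,1]'

```text
t: 25.78
eef_pos: [0.4947, -0.1669, 0.0353]
tool_rot: [-0.003, -0.038, 0.999, 0.001]
contact_force: [-11.7, 0.8, 4.6]
gripper_width: 1.0
grasp_force: 0.0
```

Request:
send_rows --pt "-0.3 0 0" --pt "-0.6 0 0" --pt "-0.9 0 0" --pt "-1.2 0 0" --pt "-1.5 0 0" --pt "-1.5 0 0" --pt "-1.5 0 0" --pt "-1.5 0 0" --roll '[0,0,0,0,0,0,0,0]' --claw '[1,1,1,1,1,1,1,1]'

```text
t: 26.45
eef_pos: [0.4947, -0.1671, 0.035]
tool_rot: [-0.004, -0.038, 0.999, 0.001]
contact_force: [-13.9, -0.8, 5.5]
gripper_width: 1.001
grasp_force: 0.0
```

```bash
python3 - <<'E'
from h import *
import cv2
a=bot.read_camera('top')[130:240,340:475,::-1];b=bot.read_camera('side')[200:310,310:460,::-1]
f=lambda c,s:cv2.convertScaleAbs(cv2.resize(c,None,fx=s,fy=s,interpolation=cv2.INTER_CUBIC),alpha=1.4)
A=f(a,3);B=f(b,2.5);H=max(A.shape[0],B.shape[0])
cv2.imwrite('pics/t5.png',np.hstack([cv2.copyMakeBorder(i,0,H-i.shape[0],0,0,0) for i in(A,B)]))
E
```

```text
(no output)
```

View pics/t5.png

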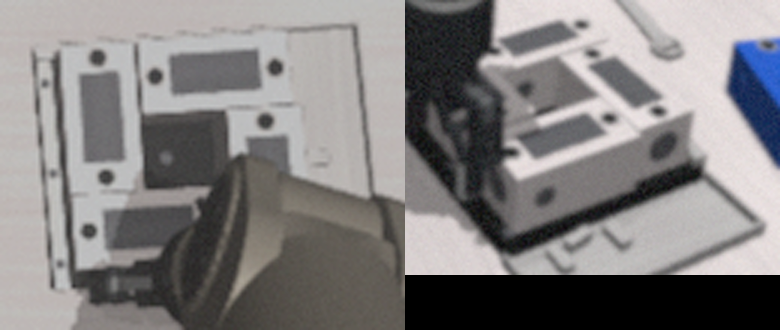

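Request:
send_rows --pt "-0.5 0 0" --pt "-1 0 0" --pt "-1.5 0 0" --pt "-2 0 0" --pt "-2.5 0 0" --pt "-3 0 0" --pt "-3 0 0" --pt "-3 0 0" --roll '[0,0,0,0,0,0,0,0]' --claw '[1,1,1,1,1,1,1,1]'

```text
t: 27.22
eef_pos: [0.4947, -0.1673, 0.0343]
tool_rot: [-0.007, -0.038, 0.999, 0.001]
contact_force: [-19.9, -2.5, 6.7]
gripper_width: 1.004
grasp_force: 0.0
```

Request:
send_rows --pt "-0.5 0 0" --pt "-1 0 0" --pt "-1.5 0 0" --pt "-2 0 0" --pt "-2 0 0" --pt "-2 0 0" --pt "-2 0 0" --pt "-2 0 0" --roll '[0,0,0,0,0,0,0,0]' --claw '[1,1,1,1,1,1,1,1]'

```text
t: 27.88
eef_pos: [0.4946, -0.1673, 0.0342]
tool_rot: [-0.009, -0.038, 0.999, 0.001]
contact_force: [-25.4, -3.2, 12.0]
gripper_width: 1.003
grasp_force: 0.0
```

```bash
python3 - <<'E'
from h import *
print(bot.get_obs()['torque'])
x,y=sl(-93,0);mv(x,y,.036,SD+90)
b=lambda x,y,z:inslab(S,back(340+(x+.5)/3-.5,130+(y+.5)/3-.5,z)).round(1)
for p in[(97,57.5),(106,177),(89,231),(155,75.5),(275.5,67),(265,120.5)]:print(b(*p,.075))
E
```

```text
[0.12445517 4.17641758 0.89574891]
t 27.88 pos [ 0.4946 -0.1673  0.0342] yaw 94.3 q7 1.94 F [-25.4  -3.2  12. ] w 1.003 | slide [-4.6  0.  -1.9] roll -0.1
[70.9 52.7]
[-17.3  53.2]
[-55.6  68.6]
[54.5 11.5]
[ 54.5 -76.7]
[ 15.8 -65.5]
```

Request:
send_rows --pt "5 0 0" --pt "15 0 0" --pt "30 0 0" --pt "40 0 -10" --pt "40 0 -45" --pt "40 0 -80" --pt "40 0 -110" --pt "40 0 -115" --roll '[0,0,0,0,0,0,7,14]' --claw '[1,1,1,1,1,1,1,1]'

```text
t: 28.55
eef_pos: [0.469, -0.1705, 0.1566]
tool_rot: [0.006, 0.087, 0.996, -0.0]
contact_force: [0.7, -0.7, 0.0]
gripper_width: 1.002
grasp_force: 0.0
```

Request:
send_rows --pt "0 0 0" --pt "0 0 0" --pt "0 0 0" --pt "0 0 0" --pt "0 0 0" --pt "0 0 0" --pt "0 0 0" --pt "0 0 0" --roll '[7,14,21,28,35,42,49,56]' --claw '[1,1,1,1,1,1,1,1]'

```text
t: 29.22
eef_pos: [0.4663, -0.1695, 0.1517]
tool_rot: [0.002, 0.544, 0.839, 0.001]
contact_force: [0.4, -0.4, 0.3]
gripper_width: 1.003
grasp_force: 0.0
```

```bash
python3 - <<'E'
from h import *
x,y=sl(0,-132);mv(x,y,.14,SD)
E
```

```text
t 29.22 pos [ 0.4663 -0.1695  0.1517] yaw 24.0 q7 0.83 F [ 0.4 -0.4  0.3] w 1.003 | slide [-166.7   74.4   12.3] roll 19.6
```

Request:
send_rows --pt "-30 14 0" --pt "-65 29 0" --pt "-100 45 0" --pt "-135 60 0" --pt "-160 71 0" --pt "-167 74 0" --pt "-167 74 0" --pt "-167 74 0" --roll '[6,12,19,20,20,20,20,20]' --claw '[1,1,1,1,1,1,1,1]'

```text
t: 29.88
eef_pos: [0.601, -0.2906, 0.1508]
tool_rot: [0.0, 0.68, 0.734, 0.0]
contact_force: [-1.0, -0.1, -0.3]
gripper_width: 0.996
grasp_force: 0.0
```

```bash
python3 - <<'E'
from h import *
import cv2
a=bot.read_camera('top')[130:240,340:475,::-1];
cv2.imwrite('pics/t6.png',cv2.convertScaleAbs(cv2.resize(a,None,fx=4,fy=4,interpolation=cv2.INTER_CUBIC),alpha=1.4))
x,y=sl(0,-132);mv(x,y,.036,SD)
E
```

```text
t 29.93 pos [ 0.6005 -0.2901  0.1509] yaw 4.4 q7 0.7 F [-0.6 -0.9 -0.7] w 1.002 | slide [ -1.5   1.5 114.9] roll -0.0
```

View pics/t6.png

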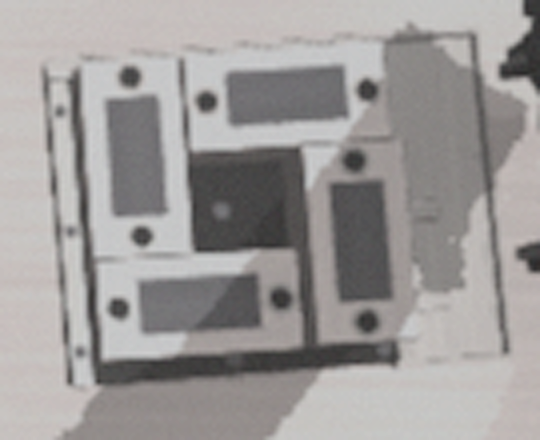

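Request:
send_rows --pt "-1 1 30" --pt "-1 1 65" --pt "-1 1 95" --pt "-1 1 110" --pt "-1 1 114" --pt "-1 1 114" --pt "3 1 114" --pt "8 1 114" --roll '[0,0,0,0,0,0,0,0]' --claw '[1,1,1,1,1,1,1,1]'

```text
t: 30.6
eef_pos: [0.6025, -0.2838, 0.0392]
tool_rot: [0.002, 0.68, 0.733, 0.001]
contact_force: [-0.2, 0.6, 0.8]
gripper_width: 1.003
grasp_force: 0.0
```

```bash
python3 - <<'E'
from h import *
b=lambda x,y,z=.075:inslab(S,back(340+(x+.5)/4-.5,130+(y+.5)/4-.5,z)).round(1)
for n,p,q in[('corner',(130,76),(142,236)),('near',(119,308),(281,297.5)),('far',(207,101),(367.5,89.5)),('last',(354.5,160),(367.5,321))]:print(n,(b(*p)+b(*q))/2,b(*p)-b(*q))
x,y=sl(0,-98);mv(x,y,.036,SD)
E
```

```text
corner [27.05 52.65] [88.5 -0.5]
near [-55.8   24.45] [ 0.4 88.1]
far [ 54.45 -32.65] [-0.1 88.1]
last [-27.9  -65.65] [88.2 -0.9]
t 30.6 pos [ 0.6025 -0.2838  0.0392] yaw 4.3 q7 0.75 F [-0.2  0.6  0.8] w 1.003 | slide [26.5 -1.   3.2] roll -0.1
```

Request:
send_rows --pt "2 0 2" --pt "5 0 3" --pt "7 0 3" --pt "9 0 3" --pt "10 0 3" --pt "11 0 3" --pt "12 0 3" --pt "13 0 3" --roll '[0,0,0,0,0,0,0,0]' --claw '[1,1,1,1,1,1,1,1]'

```text
t: 31.27
eef_pos: [0.6004, -0.2701, 0.034]
tool_rot: [0.0, 0.68, 0.733, -0.0]
contact_force: [-0.0, -0.6, -0.1]
gripper_width: 0.999
grasp_force: 0.0
```

Request:
send_rows --pt "1 0 0" --pt "2 0 0" --pt "3 0 0" --pt "4 0 0" --pt "5 0 0" --pt "6 0 0" --pt "6 0 0" --pt "6 0 0" --roll '[0,0,0,0,0,0,0,0]' --claw '[1,1,1,1,1,1,1,1]'

```text
t: 31.93
eef_pos: [0.5999, -0.2644, 0.0341]
tool_rot: [0.0, 0.68, 0.733, -0.0]
contact_force: [-0.1, -2.6, 0.3]
gripper_width: 1.001
grasp_force: 0.0
```

```bash
python3 - <<'E'
from h import *
x,y=sl(0,-98);mv(x,y,.036,SD)
E
```

```text
t 31.93 pos [ 0.5999 -0.2644  0.0341] yaw 4.3 q7 0.73 F [-0.1 -2.6  0.3] w 1.001 | slide [ 7.   0.1 -1.9] roll -0.1
```

Request:
send_rows --pt "1 0 0" --pt "2 0 0" --pt "3 0 0" --pt "4 0 0" --pt "5 0 0" --pt "6 0 0" --pt "6 0 0" --pt "6 0 0" --roll '[0,0,0,0,0,0,0,0]' --claw '[1,1,1,1,1,1,1,1]'

```text
t: 32.6
eef_pos: [0.5997, -0.2584, 0.0341]
tool_rot: [0.0, 0.68, 0.733, -0.0]
contact_force: [-0.0, -5.6, 0.4]
gripper_width: 0.999
grasp_force: 0.0
```

Request:
send_rows --pt "0.5 0 0" --pt "1 0 0" --pt "1.5 0 0" --pt "2 0 0" --pt "2.5 0 0" --pt "3 0 0" --pt "3 0 0" --pt "3 0 0" --roll '[0,0,0,0,0,0,0,0]' --claw '[1,1,1,1,1,1,1,1]'

```text
t: 33.27
eef_pos: [0.5995, -0.2565, 0.0341]
tool_rot: [0.001, 0.68, 0.733, -0.0]
contact_force: [1.0, -6.8, -1.0]
gripper_width: 0.998
grasp_force: 0.0
```

```bash
python3 - <<'E'
from h import *
x,y=sl(0,-94);mv(x,y,.036,SD)
E
```

```text
t 33.27 pos [ 0.5995 -0.2565  0.0341] yaw 4.3 q7 0.72 F [ 1.  -6.8 -1. ] w 0.998 | slide [ 3.  -0.  -1.9] roll -0.1
```

Request:
send_rows --pt "0.5 0 0" --pt "1 0 0" --pt "1.5 0 0" --pt "2 0 0" --pt "2.5 0 0" --pt "3 0 0" --pt "3 0 0" --pt "3 0 0" --roll '[0,0,0,0,0,0,0,0]' --claw '[1,1,1,1,1,1,1,1]'

```text
t: 33.93
eef_pos: [0.5995, -0.2558, 0.0347]
tool_rot: [0.003, 0.68, 0.733, -0.001]
contact_force: [1.5, -12.0, -2.1]
gripper_width: 1.003
grasp_force: 0.0
```

Request:
send_rows --pt "0.5 0 0" --pt "1 0 0" --pt "1.5 0 0" --pt "2 0 0" --pt "2 0 0" --pt "2 0 0" --pt "2 0 0" --pt "2 0 0" --roll '[0,0,0,0,0,0,0,0]' --claw '[1,1,1,1,1,1,1,1]'

```text
t: 34.6
eef_pos: [0.5996, -0.2557, 0.0353]
tool_rot: [0.004, 0.681, 0.733, -0.001]
contact_force: [1.6, -15.4, -1.2]
gripper_width: 1.001
grasp_force: 0.0
```

```bash
python3 - <<'E'
from h import *
x,y=sl(0,-94);mv(x,y,.036,SD);print(bot.get_obs()['torque'])
E
```

```text
t 34.6 pos [ 0.5996 -0.2557  0.0353] yaw 4.2 q7 0.71 F [  1.6 -15.4  -1.2] w 1.001 | slide [ 2.2 -0.2 -0.7] roll -0.2
[-2.54800311 -0.24771422  0.36989492]
```

Request:
send_rows --pt "0.5 0 0" --pt "1 0 0" --pt "1.5 0 0" --pt "2 0 0" --pt "2.5 0 0" --pt "3 0 0" --pt "3.5 0 0" --pt "3.5 0 0" --roll '[0,0,0,0,0,0,0,0]' --claw '[1,1,1,1,1,1,1,1]'

```text
t: 35.27
eef_pos: [0.6001, -0.2553, 0.0364]
tool_rot: [0.007, 0.681, 0.732, -0.002]
contact_force: [3.7, -21.8, 0.4]
gripper_width: 0.999
grasp_force: 0.0
```

```bash
cat > holes.py <<'E'
from h import *
import cv2
a=np.mean([bot.read_camera('top').mean(2) for _ in range(3)],0)
# (slab home x,y of each blank, long axis)
for n,cx,cy,ax in[('corner',28,55.5,0),('near',-54.5,28,1),('far',55.5,-27,1),('last',-27,-54.5,0)]:
    for s in(44,-44):
        hx,hy=(cx+s,cy) if ax==0 else (cx,cy+s)
        w=sl(hx-1.1,hy-2);u,v=proj([w[0],w[1],.075])[0]
        i,j=int(round(v)),int(round(u));P=a[i-5:i+6,j-5:j+6];th=np.percentile(P,60)
        W=np.clip(th*.75-P,0,None);n_,lab,st,ce=cv2.connectedComponentsWithStats((W>0).astype('uint8'))
        if n_<2:print(n,s,'none');continue
        d=[np.hypot(*(ce[k]-5)) +(st[k,4]<6)*9 for k in range(1,n_)];m=lab==1+int(np.argmin(d))
        Y,X=np.mgrid[0:11,0:11];w_=W*m;uu,vv=j-5+(X*w_).sum()/w_.sum(),i-5+(Y*w_).sum()/w_.sum()
        print(n,s,'err mm',(inslab(S,back(uu,vv,.075))-[hx,hy]).round(1),m.sum())
E
python3 holes.py; python3 -c "
from h import *
mv(.6,-.2557,.036,SD)"
```

```text
corner 44 err mm [-0.7 -1.2] 21
corner -44 err mm [-0.9 -1.4] 19
near 44 err mm [-1.1 -1. ] 19
near -44 err mm [-3.  -1.3] 24
far 44 err mm [-0.2 -1.5] 20
far -44 err mm [ 0.5 -2. ] 25
last 44 err mm [-2.3 -2.8] 25
last -44 err mm [-1.8 -0.7] 27
t 35.42 pos [ 0.6001 -0.2553  0.0364] yaw 4.2 q7 0.71 F [  3.5 -21.8   1.6] w 1.0 | slide [-0.4 -0.1  0.4] roll -0.3
```

Request:
send_rows --pt "-5 0 0" --pt "-15 0 0" --pt "-30 0 0" --pt "-40 0 -15" --pt "-50 0 -50" --pt "-60 0 -90" --pt "-70 0 -120" --pt "-70 0 -140" --roll '[0,0,0,0,0,0,0,0]' --claw '[1,1,1,1,1,1,1,1]'

```text
t: 36.08
eef_pos: [0.6045, -0.3194, 0.1778]
tool_rot: [0.002, 0.681, 0.733, 0.0]
contact_force: [0.2, -1.3, 0.5]
gripper_width: 0.992
grasp_force: 0.0
```

```bash
python3 holes.py; python3 - <<'E'
from h import *
mv(.6,-.33,.15,SD)
E
```

```text
corner 44 err mm [-0.9 -2. ] 21
corner -44 err mm [-0.9 -1.9] 20
near 44 err mm [-1.1 -2.1] 22
near -44 err mm [-2.4 -2.3] 27
far 44 err mm [-0.8 -2.1] 22
far -44 err mm [-1.  -2.1] 22
last 44 err mm [-2.3 -3.3] 22
last -44 err mm [-2.3 -2.1] 25
t 36.23 pos [ 0.6049 -0.3166  0.1757] yaw 4.4 q7 0.73 F [0.7 0.9 0. ] w 1.0 | slide [-12.9  -6.   25.6] roll -0.0
```

Request:
send_rows --pt "-30 -10 -10" --pt "-60 -20 -20" --pt "-90 -40 -20" --pt "-120 -60 -20" --pt "-150 -80 -20" --pt "-160 -90 -20" --pt "-160 -90 -20" --pt "-160 -90 -20" --roll '[0,0,0,0,0,0,0,0]' --claw '[1,1,1,1,1,1,1,1]'

```text
t: 36.9
eef_pos: [0.5253, -0.4823, 0.1922]
tool_rot: [-0.002, 0.68, 0.733, 0.0]
contact_force: [0.1, 0.4, -1.5]
gripper_width: 0.998
grasp_force: 0.0
```

```bash
python3 holes.py; echo initial; sed "s#^a=.*#a=cv2.imread('pics/top0.png').mean(2)#" holes.py > h0.py; python3 h0.py | grep -E 'corner|far'
python3 - <<'E'
from h import *
import cv2
mv(.6,-.33,.15,SD)
# slab features: side-curb inner edge & gutter in rectified slab coordinates at curb top height
a=bot.read_camera('top')
for z,x0,x1,ya,yb,nm in[(.03,-90,-84,70,105,'curb inner/outer z30 @near'),(.012,-60,60,-175,-145,'gutter lip')]:
    ys=np.arange(ya,yb,1.);pr=[]
    for y in ys:
        P=[[*sl(x,y),z] for x in np.linspace(x0,x1,15)];uv=proj(P).astype('float32')
        pr.append(cv2.remap(a.mean(2).astype('float32'),uv[None,:,0],uv[None,:,1],cv2.INTER_LINEAR).mean())
    print(nm,ya,np.round(pr).astype(int).tolist())
E
```

```text
corner 44 err mm [-0.9 -2. ] 21
corner -44 err mm [-0.9 -1.9] 20
near 44 err mm [-1.1 -2.1] 22
near -44 err mm [-2.5 -2.3] 21
far 44 err mm [-0.8 -2.1] 22
far -44 err mm [-1. -2.] 22
last 44 err mm [-2.4 -3.3] 22
last -44 err mm [-2.2 -2.1] 23
initial
corner 44 err mm [-2.8 -2.4] 23
corner -44 err mm [-3.1 -2.6] 21
far 44 err mm [-1.6 -5.4] 22
far -44 err mm [-1.2 -5.2] 23
t 37.05 pos [ 0.5281 -0.4801  0.1929] yaw 4.5 q7 0.99 F [ 0.7  0.1 -0.2] w 1.0 | slide [143.8  83.6  43.2] roll 0.1
curb inner/outer z30 @near 70 [51, 51, 51, 51, 51, 51, 51, 51, 51, 60, 70, 85, 101, 115, 122, 128, 129, 129, 129, 128, 124, 114, 103, 84, 65, 76, 93, 106, 117, 124, 124, 125, 124, 124, 124]
gutter lip -175 [124, 124, 124, 124, 125, 124, 124, 124, 124, 123, 122, 118, 111, 100, 87, 79, 80, 91, 103, 112, 117, 119, 120, 120, 120, 120, 119, 119, 119, 120]
```

```bash
python3 - <<'E'
from h import *
x,y=sl(-120,0);mv(x,y,.15,SD+90.01)
E
```

```text
t 37.1 pos [ 0.5281 -0.4803  0.1932] yaw 4.6 q7 0.99 F [ 0.4 -0.3 -0.2] w 0.993 | slide [314.7 -30.9  43.8] roll -89.9
```

Request:
send_rows --pt "38 -4 0" --pt "78 -8 0" --pt "118 -12 0" --pt "158 -16 0" --pt "198 -20 0" --pt "238 -24 0" --pt "278 -28 0" --pt "314 -31 0" --roll '[-4,-10,-17,-24,-31,-38,-45,-52]' --claw '[1,1,1,1,1,1,1,1]'

```text
t: 37.77
eef_pos: [0.4712, -0.1682, 0.1942]
tool_rot: [0.0, 0.285, 0.959, 0.0]
contact_force: [1.5, 0.8, -0.4]
gripper_width: 0.997
grasp_force: 0.0
```

Request:
send_rows --pt "0 0 0" --pt "0 0 0" --pt "0 0 0" --pt "0 0 0" --pt "0 0 0" --pt "0 0 0" --pt "0 0 0" --pt "0 0 0" --roll '[-7,-14,-21,-28,-35,-38,-38,-38]' --claw '[1,1,1,1,1,1,1,1]'

```text
t: 38.43
eef_pos: [0.4719, -0.1711, 0.1941]
tool_rot: [0.0, -0.038, 0.999, 0.0]
contact_force: [0.2, -0.1, 0.1]
gripper_width: 1.0
grasp_force: 0.0
```

```bash
python3 - <<'E'
from h import *
x,y=sl(-120,0);mv(x,y,.036,SD+90.01)
E
```

```text
t 38.43 pos [ 0.4719 -0.1711  0.1941] yaw 94.3 q7 1.92 F [ 0.2 -0.1  0.1] w 1.0 | slide [ -0.6   2.  158.1] roll -0.1
```

Request:
send_rows --pt "0 2 35" --pt "0 2 75" --pt "0 2 115" --pt "0 2 145" --pt "0 2 157" --pt "0 2 157" --pt "-4 2 157" --pt "-9 2 157" --roll '[0,0,0,0,0,0,0,0]' --claw '[1,1,1,1,1,1,1,1]'

```text
t: 39.1
eef_pos: [0.4815, -0.1694, 0.0381]
tool_rot: [0.001, -0.038, 0.999, -0.0]
contact_force: [-0.2, -0.1, -0.3]
gripper_width: 1.004
grasp_force: 0.0
```

Request:
send_rows --pt "-2 0 0" --pt "-4 0 0" --pt "-6 0 0" --pt "-8 0 0" --pt "-9 0 0" --pt "-10 0 0" --pt "-11 0 0" --pt "-11 0 0" --roll '[0,0,0,0,0,0,0,0]' --claw '[1,1,1,1,1,1,1,1]'

```text
t: 39.77
eef_pos: [0.4915, -0.1685, 0.037]
tool_rot: [0.0, -0.038, 0.999, 0.0]
contact_force: [-0.1, -0.4, 0.7]
gripper_width: 1.004
grasp_force: 0.0
```

Request:
send_rows --pt "-0.5 0 0" --pt "-1 0 0" --pt "-1.5 0 0" --pt "-2 0 0" --pt "-2.5 0 0" --pt "-3 0 0" --pt "-3.5 0 0" --pt "-4 0 0" --roll '[0,0,0,0,0,0,0,0]' --claw '[1,1,1,1,1,1,1,1]'

```text
t: 40.43
eef_pos: [0.4945, -0.1682, 0.0368]
tool_rot: [-0.001, -0.038, 0.999, 0.0]
contact_force: [-3.0, -0.0, 0.8]
gripper_width: 1.002
grasp_force: 0.0
```

Request:
send_rows --pt "-0.5 0 0" --pt "-1 0 0" --pt "-1.5 0 0" --pt "-2 0 0" --pt "-2.5 0 0" --pt "-3 0 0" --pt "-3.5 0 0" --pt "-4 0 0" --roll '[0,0,0,0,0,0,0,0]' --claw '[1,1,1,1,1,1,1,1]'

```text
t: 41.1
eef_pos: [0.4951, -0.1684, 0.0361]
tool_rot: [-0.004, -0.038, 0.999, 0.0]
contact_force: [-12.6, -1.4, 6.0]
gripper_width: 1.0
grasp_force: 0.0
```

Request:
send_rows --pt "-0.5 0 0" --pt "-1 0 0" --pt "-1.5 0 0" --pt "-2 0 0" --pt "-2.5 0 0" --pt "-3 0 0" --pt "-3 0 0" --pt "-3 0 0" --roll '[0,0,0,0,0,0,0,0]' --claw '[1,1,1,1,1,1,1,1]'

```text
t: 41.77
eef_pos: [0.4949, -0.1686, 0.0353]
tool_rot: [-0.007, -0.038, 0.999, 0.001]
contact_force: [-18.0, -4.3, 4.3]
gripper_width: 0.997
grasp_force: 0.0
```

Add a little more, then back off clear and measure.

Request:
send_rows --pt "-0.5 0 0" --pt "-1 0 0" --pt "-1.5 0 0" --pt "-2 0 0" --pt "-2 0 0" --pt "-2 0 0" --pt "-2 0 0" --pt "-2 0 0" --roll '[0,0,0,0,0,0,0,0]' --claw '[1,1,1,1,1,1,1,1]'

```text
t: 42.43
eef_pos: [0.4949, -0.1686, 0.0352]
tool_rot: [-0.009, -0.037, 0.999, 0.001]
contact_force: [-23.5, -3.9, 10.9]
gripper_width: 1.003
grasp_force: 0.0
```

Request:
send_rows --pt "5 0 0" --pt "10 0 0" --pt "20 0 0" --pt "30 0 0" --pt "36 0 -20" --pt "36 0 -55" --pt "36 0 -90" --pt "36 0 -120" --roll '[0,0,0,0,0,0,0,0]' --claw '[1,1,1,1,1,1,1,1]'

```text
t: 43.1
eef_pos: [0.4682, -0.1703, 0.159]
tool_rot: [0.001, -0.038, 0.999, -0.0]
contact_force: [0.6, 0.5, 0.9]
gripper_width: 1.002
grasp_force: 0.0
```

Request:
send_rows --pt "0 35 -20" --pt "0 70 -40" --pt "0 108 -40" --pt "0 146 -40" --pt "0 184 -40" --pt "0 222 -40" --pt "0 240 -40" --pt "0 240 -40" --roll '[0,0,0,0,0,0,0,0]' --claw '[1,1,1,1,1,1,1,1]'

```text
t: 43.77
eef_pos: [0.4497, 0.0741, 0.1974]
tool_rot: [0.001, -0.042, 0.999, 0.001]
contact_force: [0.7, 0.3, -0.4]
gripper_width: 0.997
grasp_force: 0.0
```

```bash
python3 holes.py; python3 -c "
from h import *
mv(.5,.1,.2,94)"
```

```text
corner 44 err mm [-0.9 -1.9] 21
corner -44 err mm [-1.  -1.5] 20
near 44 err mm [-1.1 -2. ] 21
near -44 err mm [-1.5 -2.3] 22
far 44 err mm [-0.7 -1.9] 22
far -44 err mm [-0.8 -1.9] 23
last 44 err mm [-1.2 -3.2] 24
last -44 err mm [-0.7 -2.7] 23
t 43.92 pos [0.4501 0.0683 0.1971] yaw 94.3 q7 1.36 F [-0.2 -0.2 -1.3] w 0.999 | slide [-52.2  27.8  -2.9] roll 0.3
```

```bash
python3 - <<'E'
from h import *
import cv2
for p in[(525,263),(500,330),(535,372)]:print(inslab(S,back(340+p[0]/5-.5,130+p[1]/5-.5,.01)).round(1))
a=bot.read_camera('top');cv2.imwrite('pics/end.png',a[:,:,::-1])
g0=cv2.imread('pics/top0.png').mean(2)[200:238,158:190];g=a.mean(2)[190:250,150:215].astype('float32')
m=cv2.matchTemplate(g,g0.astype('float32'),cv2.TM_CCOEFF_NORMED);print(cv2.minMaxLoc(m)[1],cv2.minMaxLoc(m)[3])
E
```

```text
[  -7.1 -119. ]
[ -37.7 -104.5]
[ -58.4 -118.9]
0.9814823865890503 (18, 8)
```

```bash
python3 -c "
from station import bot
print(bot.hand_in())"
```

```text
the job is handed in; nothing more can be done
None
```

I handed the job in at about 44 s; the hand-in gave no verdict. By my last camera measurements the chips lie in the gutter, the scraper stands upright on the bench, and all four blanks are tight in the corner to about 1 mm, pressed with up to about 25 N (a second far press after the left one closed a small gap).

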